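Lock a board in the jig with its two turn-buttons

ROBOT

A 7-joint arm with a two-finger parallel gripper is mounted at the origin on the work surface; the furniture and walls round the work are solid. World frame = base frame: x ahead of the robot, y to its left, z up, the work surface at z = 0. Lengths are in m, angles in degrees, forces in N, time in s.
With the tool pointing down it reaches from about 0.425 to 0.875 m from the base axis. Payload 4.7 kg.
Tool frame: the origin (TCP) lies on the centre line of the jaws, within the pads' length; the fingertips stand 25 mm ahead of it and the grasp point (between the pads) lies 6 mm ahead of it; z points along the fingers, y is the direction in which the jaws open and shut (so a half turn about z gives the same grasp; the last joint's range is limited). The gripper opens to 87 mm and grips with 3 to 60 N. Pads are 19 mm wide; open, the fingers measure 117 mm over their backs; the gripper's body (75 mm by 190 mm) begins 51 mm behind the grasp point.
Start: joints at [-67.947, 18.392, -4.016, 83.108, 1.295, 78.541, -3.26], TCP at [0.236, 0.606, 0.248] pointing down, gripper open.
Joint ranges: [-163.93, 163.93], [-17.29, 119.83], [-79.2, 71.16], [3.27, 140.29], [-89.18, 269.18], [5.43, 117.66], [-154.24, 154.24]. Speed limits (degrees/s): [147.25, 147.25, 180, 180, 180, 180, 180].

INTERFACE

Orientations are given as [roll, pitch, yaw] about the fixed x, y, z axes, in that order (R = Rz(yaw) Ry(pitch) Rx(roll)).
In Python, from cell import env gives the robot as it stands.
- The arm moves only by the shell command python3 -m creep 'ROWS' [OPENING] [FORCE]. ROWS is JSON, a list of rows, each an object of numbers: "tx", "ty", "tz": the shift along the tool's x, y, z in m; "rx", "ry", "rz": the turn, a rotation vector about the tool's x, y, z in degrees. In form: [{"tx": .., "ty": .., "tz": .., "rx": .., "ry": .., "rz": ..}, ...]. A call has 1 to 20 rows; each row shifts and turns the commanded pose from where the row before left it, along the tool's axes as they then stand; what a row does not reach is not made up. A row lasts 1/8 s, in which the tool goes at most 62.5 mm and 10.7 degrees, less where a joint would pass 70% of its speed; a pose out of reach is approached as far as the arm can. A call is refused whole if a number of a shift passes 0.0625 or a number of a turn 10.7, either way. A call with a gripper value outside its range is refused whole. OPENING is the finger opening in m, from 0 to 0.087, set as the call begins (- or left out, the last holds). The fingers move at their own pace and stop on an object; FORCE is the grip in N (left out, the last holds). Time passes only in rows, so rows that do not move let the fingers close. It gives the time, the measured TCP pose, the force and the opening at its end, in the units of the state.
- env.get_obs(): the state, without advancing time (a new reading comes with each control period).
- env.read_camera(name): name is "scene" or "side" or "wrist"; returns a dict with "pixels" (384x512x3 uint8, red, green, blue), "intrinsics" (3x3 intrinsics, pixels), "R" (3x3) and "t" (3): a world point X has camera coordinates R X + t. Camera axes: x right, y down, z forward; pixel columns grow to the right and rows downward; lengths in m; the calibration is good to about 2 mm. The wrist camera is an equidistant fisheye: a pixel r from the principal point sees the ray r / f radians off the axis. A picture is of the moment at which its call begins. There is no depth.
- env.sign_off(): hands the job in, once; it reports no verdict.
The state is a dict: "time_s": time; "qpos": joint angles; "joint_velocities": joint speeds; "effort": joint torques, N m; "tool_pos": TCP position; "tool_rot": TCP orientation; "force": force on the tool from outside, world axes, zero at the start; "wrist_torque": the same for the moment, N m; "grip_width": finger opening in m.
Only numpy, scipy, OpenCV 4.12 (cv2) and the standard library are available. Lean on these libraries where they do the work, as an engineer would, in place of code of your own. Each camera call takes 0.05 s, during which the arm holds its last target.

TASK

First push the board along the wooden jig with a fingertip until its end is fully home against the end stop, then turn each of the two wooden turn-buttons by pushing on its arm with a finger until it lies squarely across the board. Do everything by pushing: do not lift the board out of the jig, and leave the tools and other things lying around where they are.

Things in the scene. Friction and masses are not known exactly. Their poses are not given: they have to be found in the camera images.
- jig: Wooden work-holding jig, fixed. Origin on the bench under the centre of the seated board; x points away from the robot to the rear fence, y along the fence to the end stop. Plywood base 12 thick (x -50..72, y -203..159). Rear fence x 33.5..63.5, top at 37. Front lip x -45.5..-33.5, top at 18. The channel between them is 67 wide and open at its -y end. All mm, own frame, z = 0 the bench.
- end_stop (a point): Middle of the top edge of the end stop's face, which crosses the jig's channel: jig frame x 0, y 137, z 32 mm. The board's end must come against this face. Its axes are the jig's.
- board: Plain loose wooden board, 62 x 272 x 22 mm, 0.13 to 0.26 kg, flat in the jig's channel, its length along the jig's y; origin at the centre of its underside, y along its length. It starts 30 to 55 mm back from the end stop. Seated, its centre is at y = +1 mm in the jig frame. Its top is 34 mm above the bench, 4 mm below the turn-buttons.
- left_button (a joint): Angle (rad, counter-clockwise from above) of the left turn-button, nearer the end stop: 0 = arm squarely across the board, along -x of the jig; +1.57 = along the fence to the jig's -y. Starts swung aside, pointing towards the end stop (-1.5 to -0.75). Turns past 0 (limits +-1.75, no stop or detent at 0); stiff, 1.5 to 2 N at the tip; stays where left.
- right_button (a joint): Angle (rad, counter-clockwise from above) of the right turn-button, farther from the end stop: 0 = arm squarely across the board, along -x of the jig; +1.57 = along the fence to the jig's -y. Starts swung aside, pointing away from the end stop (0.75 to 1.5). Turns past 0 (limits +-1.75, no stop or detent at 0); stiff, 1.5 to 2 N at the tip; stays where left.
- left_pivot (a point): Point on the screw axis of the left turn-button at the arm's top face, 58 mm above the bench; in the jig frame at x 48.5, y 45 mm. Its axes are the jig's.
- left_tip (a point): Point on the top face of the left turn-button's arm, on its centre line, 72 mm from the screw axis. The wooden arm is 22 mm wide, 20 mm thick (38 to 58 mm above the bench), with round ends, 83 mm from screw axis to its tip.
- right_pivot (a point): Point on the screw axis of the right turn-button at the arm's top face, 58 mm above the bench; in the jig frame at x 48.5, y -45 mm. Its axes are the jig's.
- right_tip (a point): Point on the top face of the right turn-button's arm, on its centre line, 72 mm from the screw axis. The wooden arm is 22 mm wide, 20 mm thick (38 to 58 mm above the bench), with round ends, 83 mm from screw axis to its tip.
- folding_rule: Bystander: folded folding rule, 16 x 236 x 19 mm, lying in front of the jig; origin at the centre of its underside.
- wedge_block: Bystander: wood block 50 x 124 x 50 mm, beyond the end-stop end of the jig; origin at the centre of its underside.
- block_plane: Bystander: block plane 48 x 150 x 62 mm, near the robot; origin at the centre of its underside.
- sanding_block: Bystander: dark sanding block 67 x 122 x 32 mm, near the robot; origin at the centre of its underside.
- push_block: Bystander: wooden push block with raised handle, 70 x 160 x 67 mm, near the robot at the right; origin at the centre of its underside.
- f_clamp: Bystander: F clamp 98 x 281 x 27 mm, at the back left; origin at the centre of its underside.
- dust_brush: Bystander: dust brush 34 x 265 x 58 mm, at the back right; origin at the centre of its underside.

How it is judged (in metres and radians):
On the way, in this order (a step that is already met when the one before it is completed fails the run):
1. the board is pushed home against the end stop (y of board in the frame of jig above -0.004 m), for 0.2 s.
2. both turn-buttons lie across the board (value of joint left_button between -0.17 and 0.17 rad and value of joint right_button between -0.17 and 0.17 rad), for 0.2 s.
At the end, for the whole second after the job is handed in: The board lies flat and still in the jig with its end within 5 mm of the end stop, and both turn-buttons are within 0.17 rad (10 degrees) of squarely across it (all of step 2 and y of board in the frame of jig above -0.004 m and height (world z) of board below 0.018 m and angle between the y axis of board and the y axis of jig, either way round below 0.08 rad and linear speed of board below 0.01 m/s); the robot touches nothing.
It fails at once if the board is lifted out of the jig or tipped up (height (world z) of board above 0.03 m or angle between board's own z axis and vertical above 0.2 rad).
It fails at once if a bystander is shifted by more than 20 mm (distance of any of folding_rule, wedge_block, block_plane, sanding_block, push_block, f_clamp, dust_brush from where it was at the start of the episode above 0.02 m).
It also fails if it takes over 51 s, if anything falls off the work surface, if the arm or the gripper's body presses on something with over 40 N, if the wrist force passes 120 N, or if a joint passes its speed limit or range.

## Working session

There is one attempt and no reset: what is moved stays moved. The work goes in short steps, Python scripts to look and compute and a shell command to move; the robot and the scene stay as the last step left them, time stands still between calls to the robot, and variables do not carry over. Pictures are saved under pics/ and viewed, and the job is handed in when it is done.

```bash
mkdir -p pics; ls; python3 - <<'E'
from cell import env
import cv2,numpy as np
o=env.get_obs();print({k:np.round(v,3).tolist() for k,v in o.items()})
for n in ["scene","side","wrist"]:
    c=env.read_camera(n);cv2.imwrite(f"pics/{n}0.png",cv2.cvtColor(c["pixels"],cv2.COLOR_RGB2BGR))
    print(n,np.round(c["intrinsics"],1).tolist(),np.round(c["R"],3).tolist(),np.round(c["t"],3).tolist())
E
```

```text
pics
{'time_s': 0.0, 'qpos': [-67.948, 18.44, -4.016, 83.175, 1.294, 78.54, -3.26], 'joint_velocities': [-0.035, -0.012, 0.039, -0.001, 0.005, 0.07, 0.071], 'effort': [-0.001, -49.127, -0.404, -31.253, -0.064, 0.044, 0.0], 'tool_pos': [0.235, 0.605, 0.246], 'tool_rot': [-179.89, 0.005, 158.758], 'force': [0.239, 0.047, -0.101], 'wrist_torque': [-0.032, -0.045, -0.017], 'grip_width': 0.087}
scene [[436.4, 0.0, 257.7], [0.0, 436.4, 189.0], [0.0, 0.0, 1.0]] [[0.975, 0.222, -0.016], [0.142, -0.677, -0.722], [-0.172, 0.701, -0.692]] [-0.502, -0.02, 1.327]
side [[378.8, 0.0, 252.7], [0.0, 378.8, 194.4], [0.0, 0.0, 1.0]] [[0.989, -0.147, -0.011], [-0.071, -0.409, -0.91], [0.129, 0.9, -0.415]] [-0.482, 0.112, 1.161]
wrist [[297.3, 0.0, 257.5], [0.0, 297.3, 193.1], [0.0, 0.0, 1.0]] [[0.362, 0.932, -0.002], [0.893, -0.346, 0.288], [0.268, -0.106, -0.958]] [-0.649, -0.037, 0.391]
```

View pics/scene0.png

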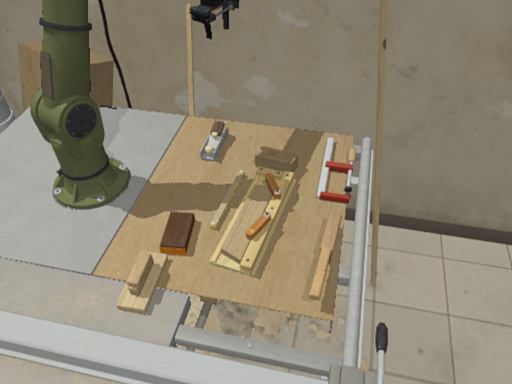

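View pics/side0.png

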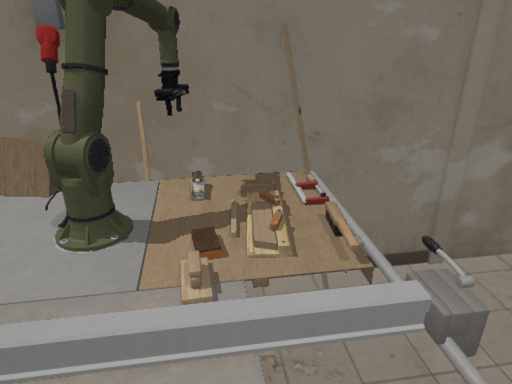

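View pics/wrist0.png

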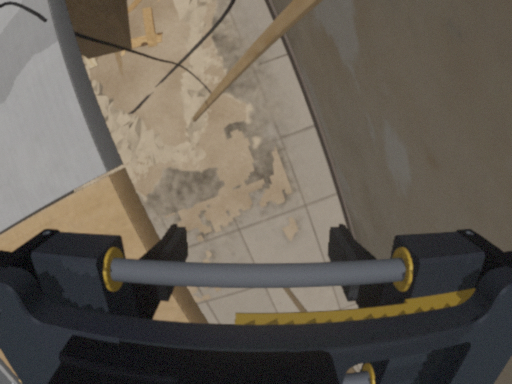

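```bash
cat > h.py <<'E'
import cv2,numpy as np
def save(c,name,crop=None,s=1):
    im=cv2.cvtColor(c["pixels"],cv2.COLOR_RGB2BGR)
    if crop: a,b,w,h=crop; im=im[b:b+h,a:a+w]
    im=cv2.resize(im,None,fx=s,fy=s,interpolation=cv2.INTER_CUBIC); cv2.imwrite("pics/"+name,im)
def ray(c,p,fish=False):
    K=c["intrinsics"];R=np.array(c["R"]);t=np.array(c["t"])
    d=np.array([(p[0]-K[0][2])/K[0][0],(p[1]-K[1][2])/K[1][1]])
    if fish:
        th=np.hypot(*d); v=np.array([*(d/max(th,1e-9)*np.sin(th)),np.cos(th)])
    else: v=np.array([*d,1.])
    return -R.T@t, R.T@v
def onz(c,p,z,fish=False):
    o,v=ray(c,p,fish); return (o+v*(z-o[2])/v[2])[:2]
def proj(c,X,fish=False):
    K=c["intrinsics"];v=np.array(c["R"])@np.array(X)+np.array(c["t"])
    if fish:
        r=np.hypot(v[0],v[1]);th=np.arctan2(r,v[2]);d=v[:2]/r*th
    else: d=v[:2]/v[2]
    return np.array([d[0]*K[0][0]+K[0][2],d[1]*K[1][1]+K[1][2]])
E
python3 - <<'E'
from cell import env
from h import *
c=env.read_camera("scene");save(c,"sc1.png",(190,130,140,150),4)
c=env.read_camera("side");save(c,"sd1.png",(220,160,100,105),5)
E
```

```text
(no output)
```

View pics/sc1.png

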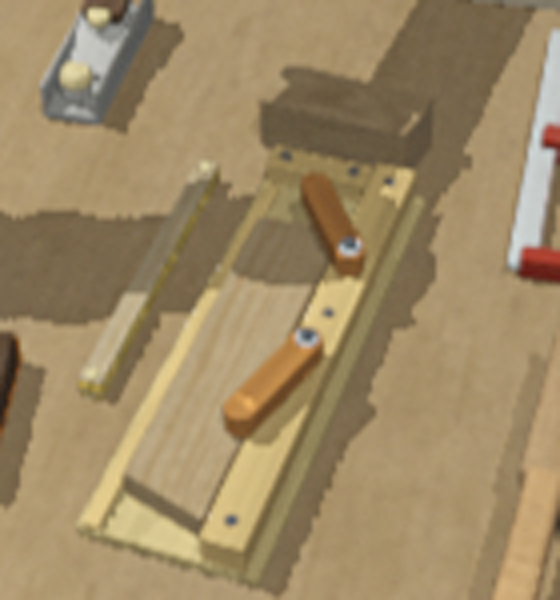

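View pics/sd1.png

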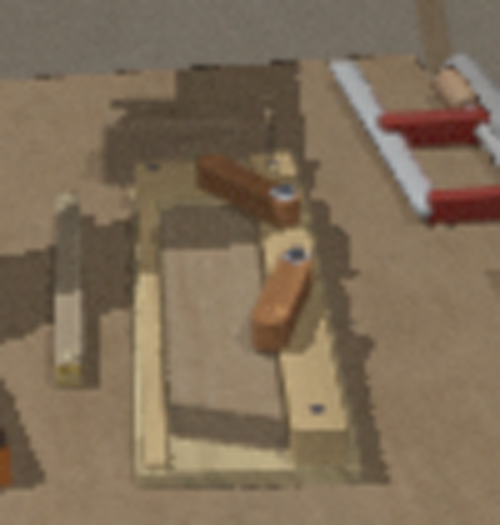

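```bash
python3 - <<'E'
from cell import env
from h import *
s=env.read_camera("scene");d=env.read_camera("side")
f=lambda a,b:(190+a/4,130+b/4)
g=lambda a,b:(220+a/5,160+b/5)
def pr(n,x): print(n,np.round(x,4))
L=onz(s,f(349,245),.059);R=onz(s,f(307,337),.059)
pr("L",L);pr("R",R);pr("Ld",onz(d,g(284,189),.059));pr("Rd",onz(d,g(295,255),.059));
y=L-R;print(np.linalg.norm(y),np.degrees(np.arctan2(y[1],y[0])))
pr("boardcorner top front near",onz(s,f(127,476),.034));pr("board corner rear",onz(s,f(196,524),.034))
pr("lip end",onz(s,f(83,520),.018)); pr("base corner",onz(s,f(255,582),.012))
pr("lip end far",onz(s,f(270,150),.037))
pr("Ltip",onz(s,f(313,178),.058));pr("Rtip",onz(s,f(232,405),.058))
pr("base corners side",onz(d,g(135,478),.012));pr("base corners side",onz(d,g(355,477),.012))
pr("rule ends",onz(s,f(90,380),.019));pr("",onz(s,f(208,168),.019))
E
```

```text
L [0.5672 0.018 ]
R [ 0.5569 -0.0724]
Ld [0.5699 0.0178]
Rd [ 0.5573 -0.0752]
0.09102826735232994 83.47691847208901
boardcorner top front near [ 0.4666 -0.1889]
board corner rear [ 0.5182 -0.2156]
lip end [ 0.4448 -0.216 ]
base corner [ 0.559  -0.2343]
lip end far [0.4858 0.1287]
Ltip [0.5286 0.0816]
Rtip [ 0.5226 -0.1385]
base corners side [ 0.4389 -0.2263]
base corners side [ 0.5545 -0.2445]
rule ends [ 0.4151 -0.1047]
 [0.4395 0.119 ]
```

```bash
python3 -m creep '[{"tx":-0.034,"ty":-0.0293,"tz":-0.004},{"tx":-0.034,"ty":-0.0293,"tz":-0.004},{"tx":-0.034,"ty":-0.0293,"tz":-0.004},{"tx":-0.034,"ty":-0.0293,"tz":-0.004},{"tx":-0.034,"ty":-0.0293,"tz":-0.004},{"tx":-0.034,"ty":-0.0293,"tz":-0.004},{"tx":-0.034,"ty":-0.0293,"tz":-0.004},{"tx":-0.034,"ty":-0.0293,"tz":-0.004},{"tx":-0.034,"ty":-0.0293,"tz":-0.004},{"tx":-0.034,"ty":-0.0293,"tz":-0.004},{"tx":-0.034,"ty":-0.0293,"tz":-0.004},{"tx":-0.034,"ty":-0.0293,"tz":-0.004},{"tx":-0.034,"ty":-0.0293},{"tx":-0.034,"ty":-0.0293}]' 0 20
python3 -m creep '[{"rz":10.7},{"rz":10.7},{"rz":10.7},{"rz":10.7},{"rz":10.7},{"rz":10.7},{"rz":10.7},{"rz":0},{"rz":0}]'
python3 - <<'E'
from cell import env
from h import *
save(env.read_camera("wrist"),"w1.png")
E
```

```text
$[0]: bad value
$[0]: bad value
```

View pics/w1.png

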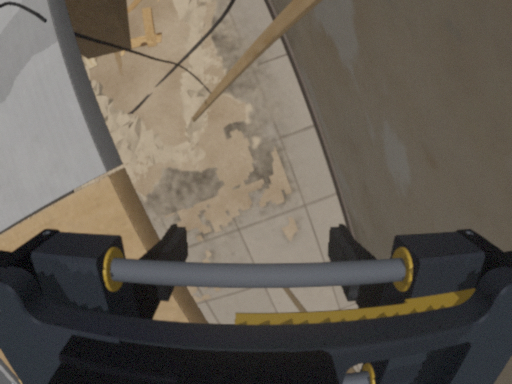

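```bash
python3 -m creep '[{"tx":-0.034,"ty":-0.0293,"tz":-0.004,"rx":0,"ry":0,"rz":0},{"tx":-0.034,"ty":-0.0293,"tz":-0.004,"rx":0,"ry":0,"rz":0},{"tx":-0.034,"ty":-0.0293,"tz":-0.004,"rx":0,"ry":0,"rz":0},{"tx":-0.034,"ty":-0.0293,"tz":-0.004,"rx":0,"ry":0,"rz":0},{"tx":-0.034,"ty":-0.0293,"tz":-0.004,"rx":0,"ry":0,"rz":0},{"tx":-0.034,"ty":-0.0293,"tz":-0.004,"rx":0,"ry":0,"rz":0},{"tx":-0.034,"ty":-0.0293,"tz":-0.004,"rx":0,"ry":0,"rz":0},{"tx":-0.034,"ty":-0.0293,"tz":-0.004,"rx":0,"ry":0,"rz":0},{"tx":-0.034,"ty":-0.0293,"tz":-0.004,"rx":0,"ry":0,"rz":0},{"tx":-0.034,"ty":-0.0293,"tz":-0.004,"rx":0,"ry":0,"rz":0},{"tx":-0.034,"ty":-0.0293,"tz":-0.004,"rx":0,"ry":0,"rz":0},{"tx":-0.034,"ty":-0.0293,"tz":-0.004,"rx":0,"ry":0,"rz":0},{"tx":-0.034,"ty":-0.0293,"tz":-0.004,"rx":0,"ry":0,"rz":0},{"tx":-0.034,"ty":-0.0293,"tz":-0.004,"rx":0,"ry":0,"rz":0}]' 0 20
python3 -m creep '[{"tx":0,"ty":0,"tz":0,"rx":0,"ry":0,"rz":10.7},{"tx":0,"ty":0,"tz":0,"rx":0,"ry":0,"rz":10.7},{"tx":0,"ty":0,"tz":0,"rx":0,"ry":0,"rz":10.7},{"tx":0,"ty":0,"tz":0,"rx":0,"ry":0,"rz":10.7},{"tx":0,"ty":0,"tz":0,"rx":0,"ry":0,"rz":10.7},{"tx":0,"ty":0,"tz":0,"rx":0,"ry":0,"rz":10.7},{"tx":0,"ty":0,"tz":0,"rx":0,"ry":0,"rz":10.7},{"tx":0,"ty":0,"tz":0,"rx":0,"ry":0,"rz":0},{"tx":0,"ty":0,"tz":0,"rx":0,"ry":0,"rz":0}]'
python3 - <<'E'
from cell import env
from h import *
save(env.read_camera("wrist"),"w2.png")
E
```

```text
time_s: 2.15
tool_pos: [0.5311, 0.0498, 0.304]
tool_rot: [180.0, 0.0, 158.8]
force: [0.7, 1.2, 0.4]
grip_width: 0.0002
time_s: 3.28
tool_pos: [0.5306, 0.051, 0.3036]
tool_rot: [180.0, -0.0, 84.0]
force: [0.6, 0.0, -0.6]
grip_width: 0.0004
```

View pics/w2.png

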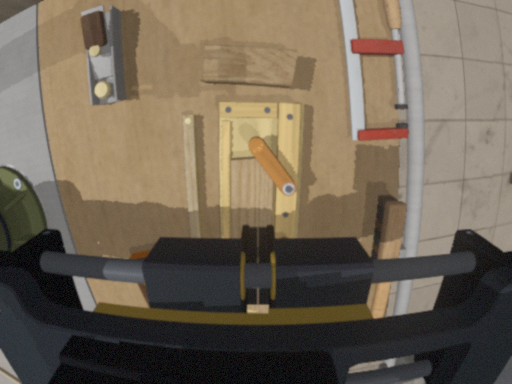

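```bash
python3 - <<'E'
from cell import env
from h import *
c=env.read_camera("wrist");save(c,"w2z.png",(170,85,150,150),4)
E
```

```text
(no output)
```

View pics/w2z.png

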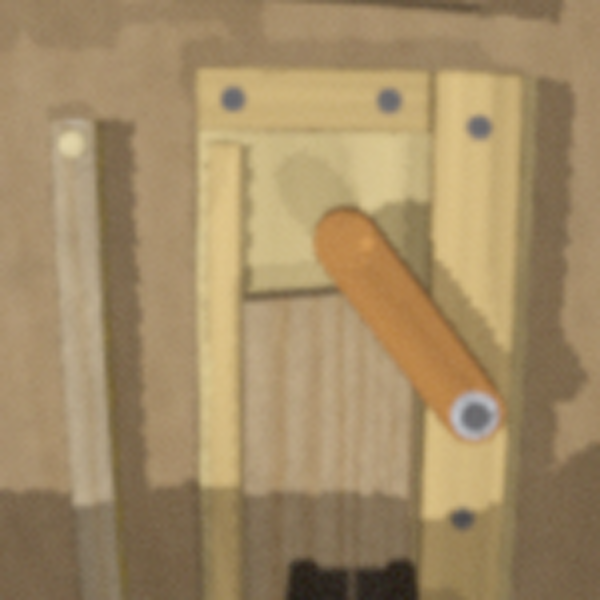

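```bash
python3 - <<'E'
from cell import env
from h import *
c=env.read_camera("wrist")
f=lambda a,b,z:onz(c,(170+a/4,85+b/4),z,True)
def pr(n,x): print(n,np.round(x,4))
def ang(a,b): return np.degrees(np.arctan2(*(b-a)[::-1]))
P=f(475,413,.060);pr("pivot L",P)
a,b=f(422,500,.037),f(433,75,.037);pr("fence",[*a,*b,ang(a,b)])
a2,b2=f(240,570,.018),f(242,148,.018);pr("lip inner",[*a2,*b2,ang(a2,b2)])
s1,s2=f(200,132,.032),f(430,131,.032);pr("stop face",[*s1,*s2,ang(s1,s2)])
e1,e2=f(247,297,.034),f(338,289,.034);pr("board end",[*e1,*e2,ang(e1,e2)])
t=f(345,206,.058);m=f(358,233,.058);pr("tip outer",t);print(ang(P,m),ang(P,t),np.linalg.norm(t-P))
y=np.radians(83.1)
for yaw in (83.1,):
  Y=np.array([np.cos(y),np.sin(y)]);X=np.array([Y[1],-Y[0]])
  O=P-X*.0485-Y*.045;pr("O from pivot",O)
  for n,p in dict(fence=a,fence2=b,lip=a2,lip2=b2,s1=s1,s2=s2,e1=e1,e2=e2,t=t).items(): pr(n,[(p-O)@X,(p-O)@Y])
E
```

```text
pivot L [0.5705 0.0174]
fence [ 5.50800e-01 -1.99000e-02  5.68400e-01  1.29600e-01  8.33014e+01]
lip inner [ 4.78800e-01 -4.84000e-02  5.00000e-01  1.11000e-01  8.23934e+01]
stop face [ 0.4877  0.1188  0.5658  0.1105 -6.0577]
board end [ 0.497   0.06    0.5288  0.0593 -1.1462]
tip outer [0.5346 0.0903]
117.17058271645786 116.24485937953956 0.08122316332428843
O from pivot [ 0.517  -0.0214]
fence [0.0334 0.0056]
fence2 [0.0329 0.1561]
lip [-0.0347 -0.0313]
lip2 [-0.0327  0.1294]
s1 [-0.046   0.1357]
s2 [0.0326 0.1369]
e1 [-0.0296  0.0784]
e2 [0.002  0.0816]
t [0.0041 0.113 ]
```

```bash
python3 -m creep '[{"tx":-0.0506,"ty":-0.0016,"tz":0,"rx":0,"ry":0,"rz":0.9},{"tx":-0.0506,"ty":-0.0008,"tz":0,"rx":0,"ry":0,"rz":0},{"tx":-0.0506,"ty":-0.0008,"tz":0,"rx":0,"ry":0,"rz":0},{"tx":-0.0506,"ty":-0.0008,"tz":0,"rx":0,"ry":0,"rz":0},{"tx":-0.0506,"ty":-0.0008,"tz":0,"rx":0,"ry":0,"rz":0},{"tx":-0.0506,"ty":-0.0008,"tz":0,"rx":0,"ry":0,"rz":0},{"tx":0,"ty":0,"tz":0.04,"rx":0,"ry":0,"rz":0},{"tx":0,"ty":0,"tz":0.04,"rx":0,"ry":0,"rz":0},{"tx":0,"ty":0,"tz":0,"rx":0,"ry":0,"rz":0}]'
python3 - <<'E'
from cell import env
from h import *
c=env.read_camera("wrist")
save(c,"w3.png")
E
```

```text
time_s: 4.55
tool_pos: [0.4867, -0.2488, 0.221]
tool_rot: [-179.7, -0.1, 83.0]
force: [-0.3, 0.3, 0.2]
grip_width: 0.0004
```

View pics/w3.png

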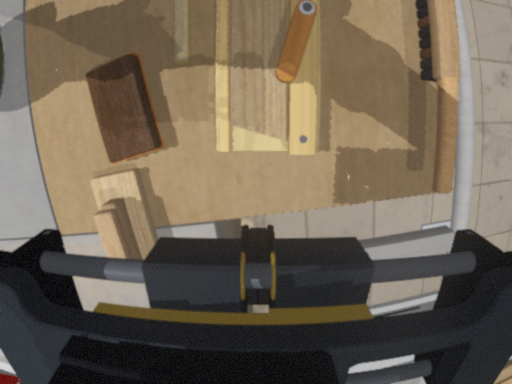

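```bash
python3 - <<'E'
from cell import env
from h import *
c=env.read_camera("wrist");save(c,"w3z.png",(190,0,150,160),4)
f=lambda a,b,z:onz(c,(a,b),z,True)
y=np.radians(83.1)
Y=np.array([np.cos(y),np.sin(y)]);X=np.array([Y[1],-Y[0]]);O=np.array([.517,-.0214])
def J(n,p): print(n,np.round([(p-O)@X,(p-O)@Y],4))
J("board e",f(232,128,.034));J("board e2",f(288,128,.034));J("R pivot",f(307,8,.06));J("rtip",f(286,81,.058));J("table edge",f(250,219,0))
J("base",f(216,151,.012));J("base",f(316,153,.012));J("pushblk",f(135,170,.02))
E
```

```text
board e [-0.028 -0.175]
board e2 [ 0.0333 -0.175 ]
R pivot [ 0.0502 -0.0465]
rtip [ 0.0285 -0.1253]
table edge [-0.0101 -0.2949]
base [-0.0495 -0.2038]
base [ 0.0699 -0.206 ]
pushblk [-0.1523 -0.2236]
```

View pics/w3z.png

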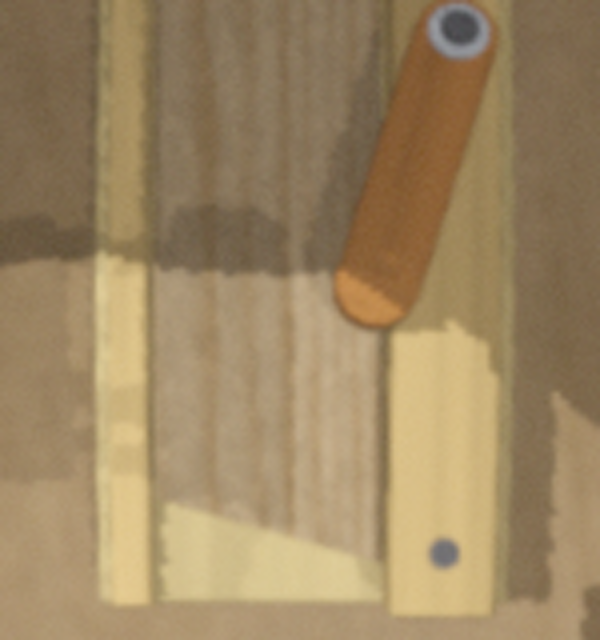

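```bash
python3 -m creep '[{"tx":0,"ty":0.008,"tz":0.045,"rx":0,"ry":0,"rz":0},{"tx":0,"ty":0,"tz":0.045,"rx":0,"ry":0,"rz":0},{"tx":0,"ty":0,"tz":0.045,"rx":0,"ry":0,"rz":0},{"tx":0,"ty":0,"tz":0.03,"rx":0,"ry":0,"rz":0},{"tx":0,"ty":0,"tz":0.01,"rx":0,"ry":0,"rz":0},{"tx":0,"ty":0,"tz":0,"rx":0,"ry":0,"rz":0},{"tx":0.01,"ty":0,"tz":0,"rx":0,"ry":0,"rz":0},{"tx":0.01,"ty":0,"tz":0,"rx":0,"ry":0,"rz":0},{"tx":0.01,"ty":0,"tz":0,"rx":0,"ry":0,"rz":0},{"tx":0.01,"ty":0,"tz":0,"rx":0,"ry":0,"rz":0}]'
python3 - <<'E'
from cell import env
from h import *
c=env.read_camera("wrist")
save(c,"w4.png")
c=env.read_camera("side");save(c,"sd4.png",(220,160,100,105),5)
E
```

```text
time_s: 5.9
tool_pos: [0.5019, -0.2112, 0.0492]
tool_rot: [179.9, 0.1, 83.0]
force: [0.8, -3.0, 1.2]
grip_width: 0.0005
```

View pics/w4.png

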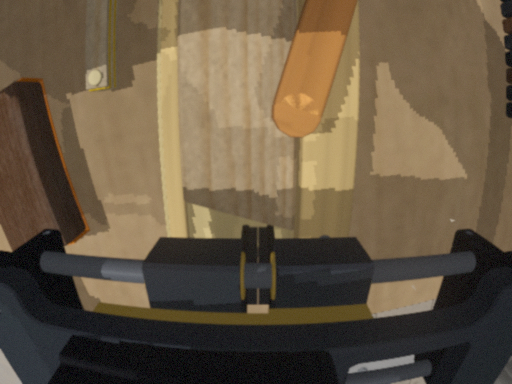

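View pics/sd4.png

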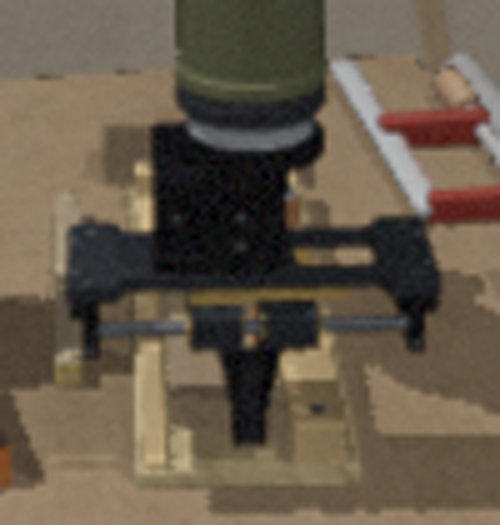

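```bash
python3 -m creep '[{"tx":0.006,"ty":0,"tz":0.003,"rx":0,"ry":0,"rz":0},{"tx":0.006,"ty":0,"tz":0.001,"rx":0,"ry":0,"rz":0},{"tx":0.006,"ty":0,"tz":0,"rx":0,"ry":0,"rz":0},{"tx":0.006,"ty":0,"tz":0,"rx":0,"ry":0,"rz":0},{"tx":0.006,"ty":0,"tz":0,"rx":0,"ry":0,"rz":0},{"tx":0.004,"ty":0,"tz":0,"rx":0,"ry":0,"rz":0},{"tx":0,"ty":0,"tz":0,"rx":0,"ry":0,"rz":0}]'
python3 -m creep '[{"tx":0.003,"ty":0,"tz":0,"rx":0,"ry":0,"rz":0},{"tx":0.003,"ty":0,"tz":0,"rx":0,"ry":0,"rz":0},{"tx":0,"ty":0,"tz":0,"rx":0,"ry":0,"rz":0}]'
```

```text
time_s: 6.88
tool_pos: [0.5057, -0.1761, 0.0444]
tool_rot: [-180.0, -0.1, 83.0]
force: [0.4, -0.8, 0.6]
grip_width: 0.0002
time_s: 7.25
tool_pos: [0.5062, -0.1706, 0.0444]
tool_rot: [-180.0, -0.0, 83.0]
force: [-0.7, -2.3, 0.2]
grip_width: 0.0006
```

```bash
for i in 1; do python3 -m creep '[{"tx":0.003,"ty":0,"tz":0,"rx":0,"ry":0,"rz":0},{"tx":0,"ty":0,"tz":0,"rx":0,"ry":0,"rz":0}]'; python3 -m creep '[{"tx":0.003,"ty":0,"tz":0,"rx":0,"ry":0,"rz":0},{"tx":0,"ty":0,"tz":0,"rx":0,"ry":0,"rz":0}]'; python3 -m creep '[{"tx":0.002,"ty":0,"tz":0,"rx":0,"ry":0,"rz":0},{"tx":0,"ty":0,"tz":0,"rx":0,"ry":0,"rz":0}]';done
```

```text
time_s: 7.5
tool_pos: [0.5066, -0.1677, 0.0444]
tool_rot: [-180.0, -0.0, 83.0]
force: [-0.1, -0.5, 0.1]
grip_width: 0.0003
time_s: 7.75
tool_pos: [0.5065, -0.1669, 0.0444]
tool_rot: [-180.0, 0.1, 82.9]
force: [-0.6, -5.5, -1.7]
grip_width: 0.0002
time_s: 8.0
tool_pos: [0.5063, -0.1667, 0.0445]
tool_rot: [-180.0, 0.3, 82.9]
force: [-1.8, -8.5, -1.3]
grip_width: 0.0003
```

```bash
python3 -m creep '[{"tx":-0.015,"ty":0,"tz":0,"rx":0,"ry":0,"rz":0},{"tx":-0.015,"ty":0,"tz":0,"rx":0,"ry":0,"rz":0},{"tx":0,"ty":0,"tz":-0.04,"rx":0,"ry":0,"rz":0},{"tx":0,"ty":0,"tz":-0.04,"rx":0,"ry":0,"rz":0},{"tx":0,"ty":0,"tz":-0.04,"rx":0,"ry":0,"rz":0},{"tx":0,"ty":0,"tz":-0.04,"rx":0,"ry":0,"rz":0},{"tx":0,"ty":0,"tz":0,"rx":0,"ry":0,"rz":0},{"tx":0,"ty":0,"tz":0,"rx":0,"ry":0,"rz":0}]'
python3 - <<'E'
from cell import env
from h import *
c=env.read_camera("wrist");save(c,"w5.png")
E
```

```text
time_s: 9.0
tool_pos: [0.5033, -0.1931, 0.2041]
tool_rot: [-180.0, -0.0, 82.9]
force: [-0.2, 0.2, -0.1]
grip_width: 0.0006
```

View pics/w5.png

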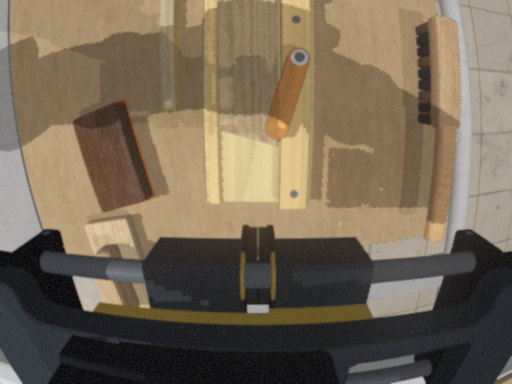

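```bash
python3 - <<'E'
from cell import env
from h import *
c=env.read_camera("wrist")
f=lambda a,b,z:onz(c,(a,b),z,True)
hsv=cv2.cvtColor(c["pixels"],cv2.COLOR_RGB2HSV)
m=((hsv[...,0]<18)&(hsv[...,1]>140)&(hsv[...,2]>70)).astype(np.uint8); m[:, :260]=0;m[:,330:]=0;m[160:]=0
pts=np.argwhere(m)[:, ::-1]
y=np.radians(83.1)
Y=np.array([np.cos(y),np.sin(y)]);X=np.array([Y[1],-Y[0]]);O=np.array([.517,-.0214])
W=np.array([f(*p,.056) for p in pts]);J=np.c_[(W-O)@X,(W-O)@Y]
P=f(300,57,.06);pj=np.array([(P-O)@X,(P-O)@Y]);print(len(pts),pj,J.mean(0))
v=cv2.fitLine(J.astype(np.float32),cv2.DIST_L2,0,.01,.01).ravel();print(v,np.degrees(np.arctan2(abs(v[1]),abs(v[0]))))
d=J.mean(0)-[.0485,-.045];print(np.degrees(np.arctan2(-d[1],-d[0])))
E
```

```text
1669 [ 0.04774953 -0.04571316] [ 0.03497504 -0.08582084]
[ 0.27975658  0.96007097  0.03497504 -0.08582085] 73.75432
71.66868692570455
```

```bash
python3 -m creep '[{"tx":0.03,"ty":0.0258,"tz":0,"rx":0,"ry":0,"rz":0},{"tx":0.03,"ty":0.0258,"tz":0,"rx":0,"ry":0,"rz":0},{"tx":0,"ty":0,"tz":0,"rx":0,"ry":0,"rz":-10.6},{"tx":0,"ty":0,"tz":0,"rx":0,"ry":0,"rz":-10.6},{"tx":0,"ty":0,"tz":0,"rx":0,"ry":0,"rz":-10.6},{"tx":0,"ty":0,"tz":0.02,"rx":0,"ry":0,"rz":-10.6},{"tx":0,"ty":0,"tz":0.02,"rx":0,"ry":0,"rz":-10.6},{"tx":0,"ty":0,"tz":0.02,"rx":0,"ry":0,"rz":-10.6},{"tx":0,"ty":0,"tz":0.02,"rx":0,"ry":0,"rz":-10.6},{"tx":0,"ty":0,"tz":0,"rx":0,"ry":0,"rz":0},{"tx":0,"ty":0,"tz":0,"rx":0,"ry":0,"rz":0}]'
python3 - <<'E'
from cell import env
from h import *
o=env.get_obs();p=o["tool_pos"];print(p,o["qpos"])
y=np.radians(83.1)
Y=np.array([np.cos(y),np.sin(y)]);X=np.array([Y[1],-Y[0]]);O=np.array([.517,-.0214])
print((p[:2]-O)@X,(p[:2]-O)@Y)
c=env.read_camera("wrist");save(c,"w6.png")
E
```

```text
time_s: 10.48
tool_pos: [0.5622, -0.1401, 0.1246]
tool_rot: [-180.0, -0.0, 157.0]
force: [1.0, 0.4, 0.7]
grip_width: 0.0006
[ 0.56220815 -0.14011127  0.12460247] [-14.74326816  16.41413368  30.45749875 102.86873875  -9.22623242
  63.20128828  85.83684794]
0.059142320563220004 -0.11242031682280892
```

View pics/w6.png

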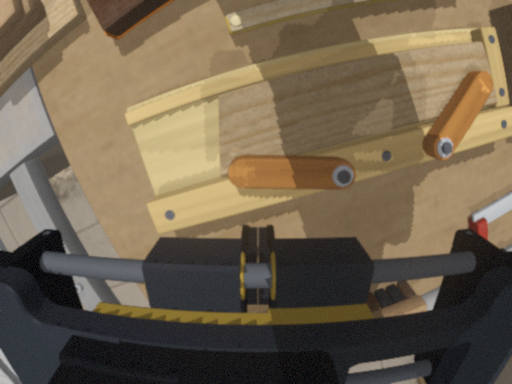

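```bash
python3 -m creep '[{"tx":0,"ty":0,"tz":0.03,"rx":0,"ry":0,"rz":0},{"tx":0,"ty":0,"tz":0.024,"rx":0,"ry":0,"rz":0},{"tx":0,"ty":0,"tz":0,"rx":0,"ry":0,"rz":0},{"tx":0.004,"ty":0,"tz":0,"rx":0,"ry":0,"rz":0},{"tx":0.003,"ty":0,"tz":0,"rx":0,"ry":0,"rz":0},{"tx":0,"ty":0,"tz":0,"rx":0,"ry":0,"rz":0}]'
python3 -m creep '[{"tx":0.0083,"ty":-0.0022,"tz":0,"rx":0,"ry":0,"rz":7.5},{"tx":0.0083,"ty":-0.0022,"tz":0,"rx":0,"ry":0,"rz":7.5},{"tx":0.0083,"ty":-0.0022,"tz":0,"rx":0,"ry":0,"rz":7.5},{"tx":0,"ty":0,"tz":0,"rx":0,"ry":0,"rz":0}]'
python3 - <<'E'
from cell import env
from h import *
c=env.read_camera("wrist");save(c,"w7.png")
E
```

```text
time_s: 11.28
tool_pos: [0.5561, -0.1371, 0.0715]
tool_rot: [180.0, 0.1, 157.2]
force: [-0.2, 0.6, -0.3]
grip_width: 0.0006
time_s: 11.78
tool_pos: [0.5312, -0.1304, 0.0712]
tool_rot: [180.0, 0.0, 134.7]
force: [0.0, 0.2, -0.4]
grip_width: 0.0004
```

View pics/w7.png

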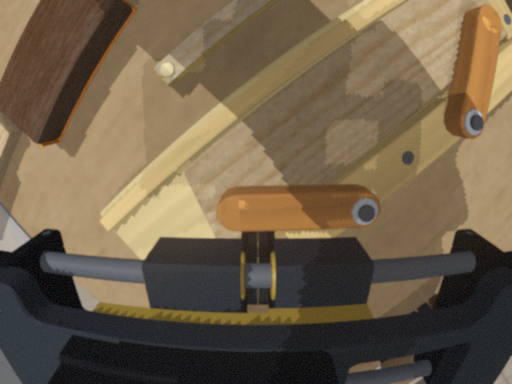

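```bash
python3 -m creep '[{"tx":0.0083,"ty":-0.0022,"tz":0,"rx":0,"ry":0,"rz":7.5},{"tx":0.0083,"ty":-0.0022,"tz":0,"rx":0,"ry":0,"rz":7.5},{"tx":0.0083,"ty":-0.0022,"tz":0,"rx":0,"ry":0,"rz":7.5},{"tx":0.0083,"ty":-0.0022,"tz":0,"rx":0,"ry":0,"rz":7.5},{"tx":0.0083,"ty":-0.0022,"tz":0,"rx":0,"ry":0,"rz":7.5},{"tx":0.0083,"ty":-0.0022,"tz":0,"rx":0,"ry":0,"rz":7.5},{"tx":0,"ty":0,"tz":0,"rx":0,"ry":0,"rz":0}]'
python3 - <<'E'
from cell import env
from h import *
c=env.read_camera("wrist");save(c,"w8.png")
E
```

```text
time_s: 12.7
tool_pos: [0.4982, -0.092, 0.0706]
tool_rot: [-180.0, -0.0, 89.9]
force: [-0.6, -0.6, 0.0]
grip_width: 0.0003
```

View pics/w8.png

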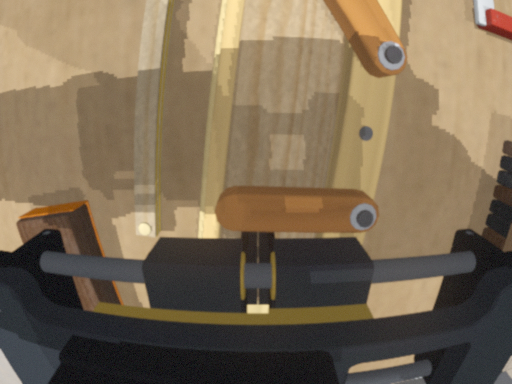

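```bash
cat >> h.py <<'E'
y=np.radians(83.1)
Y=np.array([np.cos(y),np.sin(y)]);X=np.array([Y[1],-Y[0]]);O=np.array([.517,-.0214])
def J(w): w=np.atleast_2d(w);return np.c_[(w-O)@X,(w-O)@Y]
def arm(c,box,piv,fish=True):
    "edges of top face: orange mask -> jig pts; angle from pivot to outer-part centroid"
    hsv=cv2.cvtColor(c["pixels"],cv2.COLOR_RGB2HSV)
    m=((hsv[...,0]<18)&(hsv[...,1]>140)&(hsv[...,2]>60)).astype(np.uint8)
    x0,y0,x1,y1=box;k=np.zeros_like(m);k[y0:y1,x0:x1]=m[y0:y1,x0:x1]
    pts=np.argwhere(k)[:,::-1]
    j=J(np.array([onz(c,p,.056,fish) for p in pts]))
    d=j-np.array(piv); s=np.hypot(*d.T); d=d[(s>.03)&(s<.075)]
    v=cv2.fitLine(d.astype(np.float32),cv2.DIST_L2,0,.01,.01).ravel()
    a=np.degrees(np.arctan(v[1]/v[0])); mm=d.mean(0)
    print("n",len(d),"fit deg",a,"centroid deg",np.degrees(np.arctan2(-mm[1],-mm[0])))
E
python3 - <<'E'
from cell import env
from h import *
c=env.read_camera("wrist")
arm(c,(200,180,390,236),(.0485,-.045))
print(J(onz(c,(365,216),.06,True)),J(onz(c,(232,209),.058,True)),J(env.get_obs()["tool_pos"][:2]))
E
```

```text
n 3586 fit deg 6.9390187 centroid deg 3.2942052845787324
[[ 0.0485213  -0.04479069]] [[-0.02509683 -0.04970639]] [[-0.00976596 -0.07238836]]
```

```bash
python3 -m creep '[{"tx":0.0027,"ty":-0.0007,"tz":0,"rx":0,"ry":0,"rz":2.5},{"tx":0.0025,"ty":-0.0007,"tz":0,"rx":0,"ry":0,"rz":2.5},{"tx":0,"ty":0,"tz":0,"rx":0,"ry":0,"rz":0},{"tx":-0.01,"ty":0,"tz":0,"rx":0,"ry":0,"rz":0},{"tx":-0.015,"ty":0,"tz":0,"rx":0,"ry":0,"rz":0},{"tx":0,"ty":0,"tz":0,"rx":0,"ry":0,"rz":0}]'
python3 - <<'E'
from cell import env
from h import *
c=env.read_camera("wrist");save(c,"w9.png")
E
```

```text
time_s: 13.55
tool_pos: [0.4945, -0.1139, 0.0707]
tool_rot: [180.0, 0.0, 84.5]
force: [-0.3, 0.2, -0.2]
grip_width: 0.0003
```

View pics/w9.png

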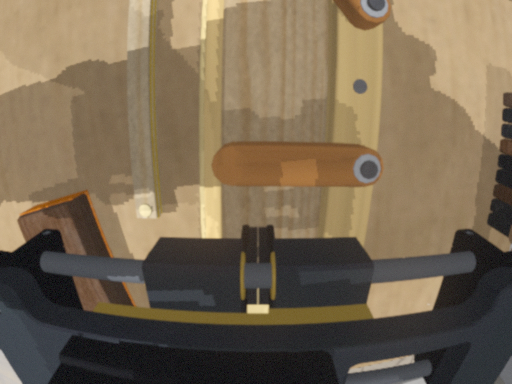

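```bash
python3 -m creep '[{"tx":0,"ty":0,"tz":-0.045,"rx":0,"ry":0,"rz":0},{"tx":0,"ty":0,"tz":-0.045,"rx":0,"ry":0,"rz":0},{"tx":0.033,"ty":0.004,"tz":-0.03,"rx":0,"ry":0,"rz":0},{"tx":0.033,"ty":0.004,"tz":-0.03,"rx":0,"ry":0,"rz":0},{"tx":0.033,"ty":0.004,"tz":-0.03,"rx":0,"ry":0,"rz":0},{"tx":0.033,"ty":0.004,"tz":-0.03,"rx":0,"ry":0,"rz":0},{"tx":0,"ty":0.004,"tz":-0.02,"rx":0,"ry":0,"rz":0},{"tx":0,"ty":0,"tz":0,"rx":0,"ry":0,"rz":0},{"tx":0,"ty":0,"tz":0,"rx":0,"ry":0,"rz":0}]'
python3 - <<'E'
from cell import env
from h import *
c=env.read_camera("wrist");save(c,"w10.png");save(c,"w10z.png",(180,50,150,150),4)
E
```

```text
time_s: 14.72
tool_pos: [0.5263, 0.0172, 0.2996]
tool_rot: [-179.9, 0.0, 84.6]
force: [-0.2, -0.1, -0.6]
grip_width: 0.0007
```

View pics/w10.png

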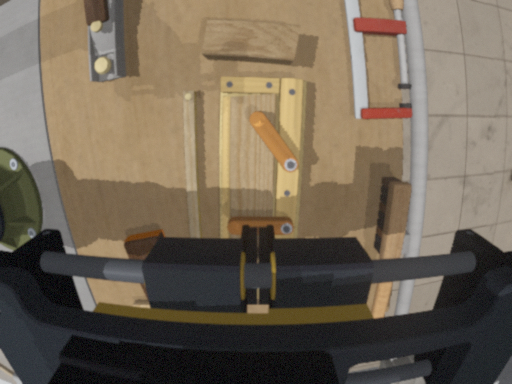

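View pics/w10z.png

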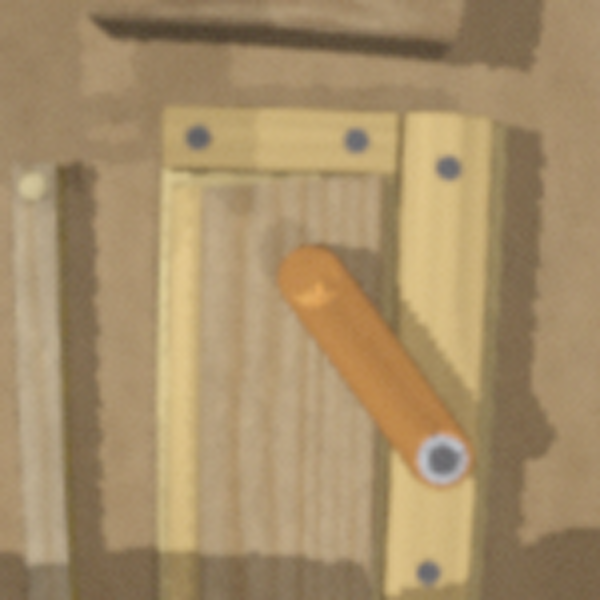

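```bash
python3 - <<'E'
from cell import env
from h import *
c=env.read_camera("wrist")
f=lambda a,b,z:J(onz(c,(180+a/4,50+b/4),z,True))[0].round(4)
print("pivL",f(442,459,.06),"stop",f(165,170,.032),f(396,171,.032))
print("board",f(205,184,.034),f(290,179,.034),f(385,176,.034))
arm(c,(240,110,300,172),(.0485,.045))
arm(c,(226,212,300,236),(.0485,-.045))
print("tipL centre",f(317,272,.058),J(env.get_obs()["tool_pos"][:2]))
# gradient profile along columns
g=cv2.cvtColor(c["pixels"],cv2.COLOR_RGB2GRAY)
for col in (234,244,254,264,272): print(col,g[84:104,col])
E
```

```text
pivL [0.0481 0.044 ] stop [-0.0458  0.1358] [0.0316 0.1371]
board [-0.032  0.131] [-0.0037  0.1332] [0.0279 0.1352]
n 548 fit deg -52.181572 centroid deg -51.646481620626034
n 349 fit deg 13.229139 centroid deg -4.7772345572346735
tipL centre [0.006  0.1028] [[0.00443977 0.03932049]]
234 [165 163 160 162 163 164 162 147 133 156 171 171 163 156 154 156 164 164
 163 165]
244 [173 172 169 172 173 173 169 161 141 145 159 160 157 152 151 152 153 153
 153 155]
254 [183 181 179 178 178 180 180 174 156 145 158 161 161 156 158 159 160 160
 161 161]
264 [180 177 176 178 177 177 177 173 151 135 151 163 165 167 167 169 165 164
 163 163]
272 [149 146 152 163 172 178 177 177 161 146 152 159 161 161 164 165 165 165
 167 165]
```

```bash
python3 -m creep '[{"tx":0.0355,"ty":0.0156,"tz":0,"rx":0,"ry":0,"rz":0},{"tx":0.0355,"ty":0.0156,"tz":0,"rx":0,"ry":0,"rz":0},{"tx":0,"ty":0,"tz":0.025,"rx":0,"ry":0,"rz":9.25},{"tx":0,"ty":0,"tz":0.025,"rx":0,"ry":0,"rz":9.25},{"tx":0,"ty":0,"tz":0.025,"rx":0,"ry":0,"rz":9.25},{"tx":0,"ty":0,"tz":0.025,"rx":0,"ry":0,"rz":9.25},{"tx":0,"ty":0,"tz":0.025,"rx":0,"ry":0,"rz":9.25},{"tx":0,"ty":0,"tz":0.025,"rx":0,"ry":0,"rz":9.25},{"tx":0,"ty":0,"tz":0,"rx":0,"ry":0,"rz":0},{"tx":0,"ty":0,"tz":0,"rx":0,"ry":0,"rz":0}]'
python3 - <<'E'
from cell import env
from h import *
print(J(env.get_obs()["tool_pos"][:2]))
c=env.read_camera("wrist");save(c,"w11.png")
c=env.read_camera("scene");save(c,"s11.png",(190,100,140,150),4)
E
```

```text
time_s: 16.08
tool_pos: [0.5648, 0.0852, 0.1511]
tool_rot: [180.0, -0.0, 29.3]
force: [0.5, -0.8, 0.0]
grip_width: 0.0005
[[0.03466511 0.11161605]]
```

View pics/s11.png

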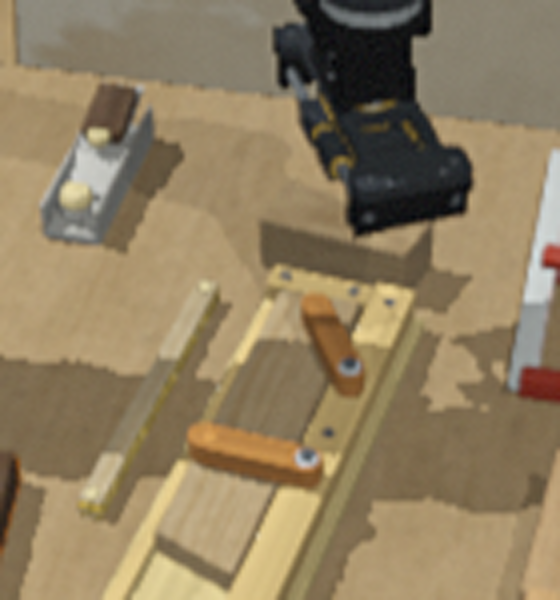

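View pics/w11.png

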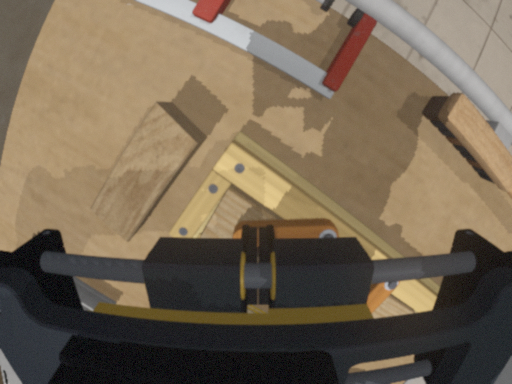

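```bash
python3 - <<'E'
from cell import env
from h import *
c=env.read_camera("scene")
f=lambda a,b,z:J(onz(c,(190+a/4,100+b/4),z))[0].round(4)
a,b=f(306,457,.06),f(203,434,.058);print(a,b,np.degrees(np.arctan2(a[1]-b[1],a[0]-b[0])))
E
python3 -m creep '[{"tx":0,"ty":0,"tz":0.03,"rx":0,"ry":0,"rz":0},{"tx":0,"ty":0,"tz":0.03,"rx":0,"ry":0,"rz":0},{"tx":0,"ty":0,"tz":0.02,"rx":0,"ry":0,"rz":0},{"tx":0,"ty":0,"tz":0,"rx":0,"ry":0,"rz":0},{"tx":-0.004,"ty":0,"tz":0,"rx":0,"ry":0,"rz":0},{"tx":-0.003,"ty":0,"tz":0,"rx":0,"ry":0,"rz":0},{"tx":0,"ty":0,"tz":0,"rx":0,"ry":0,"rz":0}]'
python3 -m creep '[{"tx":-0.0083,"ty":-0.0022,"tz":0,"rx":0,"ry":0,"rz":-7.5},{"tx":-0.0083,"ty":-0.0022,"tz":0,"rx":0,"ry":0,"rz":-7.5},{"tx":0,"ty":0,"tz":0,"rx":0,"ry":0,"rz":0}]'
python3 - <<'E'
from cell import env
from h import *
c=env.read_camera("scene");save(c,"s12.png",(190,100,140,150),4)
c=env.read_camera("side");save(c,"sd12.png",(220,130,100,105),5)
E
```

```text
[ 0.0454 -0.047 ] [-0.0265 -0.0476] 0.47811779904555707
time_s: 17.1
tool_pos: [0.5587, 0.082, 0.0714]
tool_rot: [-180.0, -0.1, 29.1]
force: [0.4, 0.1, 0.7]
grip_width: 0.0002
time_s: 17.48
tool_pos: [0.5423, 0.0768, 0.0712]
tool_rot: [-180.0, -0.1, 44.1]
force: [0.5, -0.4, -0.4]
grip_width: 0.0005
```

View pics/s12.png

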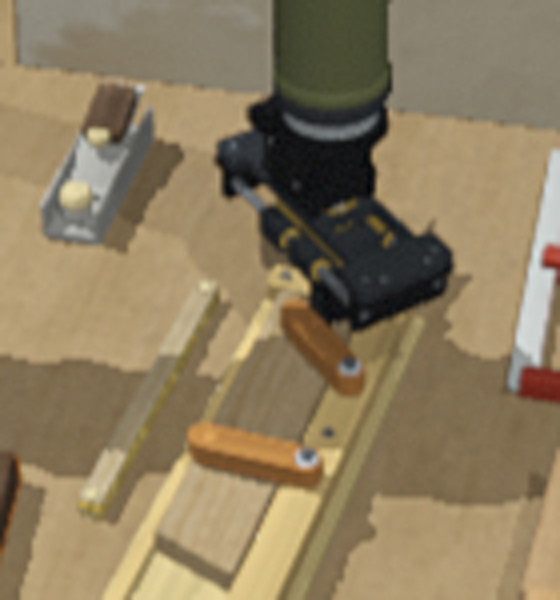

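View pics/sd12.png

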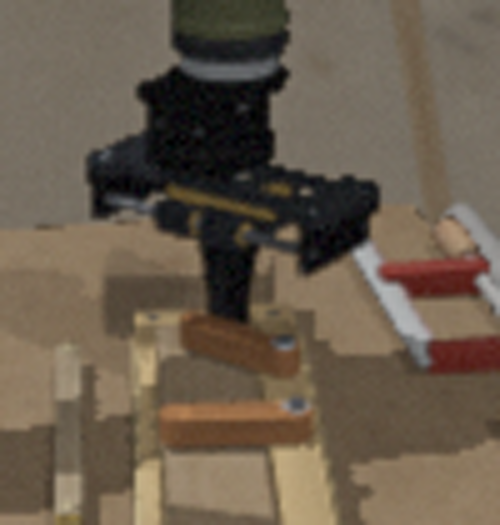

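```bash
python3 -m creep '[{"tx":-0.0083,"ty":-0.0022,"tz":0,"rx":0,"ry":0,"rz":-7.5},{"tx":-0.0083,"ty":-0.0022,"tz":0,"rx":0,"ry":0,"rz":-7.5},{"tx":-0.0083,"ty":-0.0022,"tz":0,"rx":0,"ry":0,"rz":-7.5},{"tx":-0.0083,"ty":-0.0022,"tz":0,"rx":0,"ry":0,"rz":-7.5},{"tx":-0.005,"ty":-0.0013,"tz":0,"rx":0,"ry":0,"rz":-4.5},{"tx":0,"ty":0,"tz":0,"rx":0,"ry":0,"rz":0}]'
python3 - <<'E'
from cell import env
from h import *
print(J(env.get_obs()["tool_pos"][:2]))
c=env.read_camera("scene");save(c,"s13.png",(190,100,140,150),4)
E
```

```text
time_s: 18.32
tool_pos: [0.5137, 0.0505, 0.0707]
tool_rot: [-180.0, -0.0, 78.5]
force: [-1.0, 0.7, 0.3]
grip_width: 0.0004
[[-0.01189213  0.07097109]]
```

View pics/s13.png

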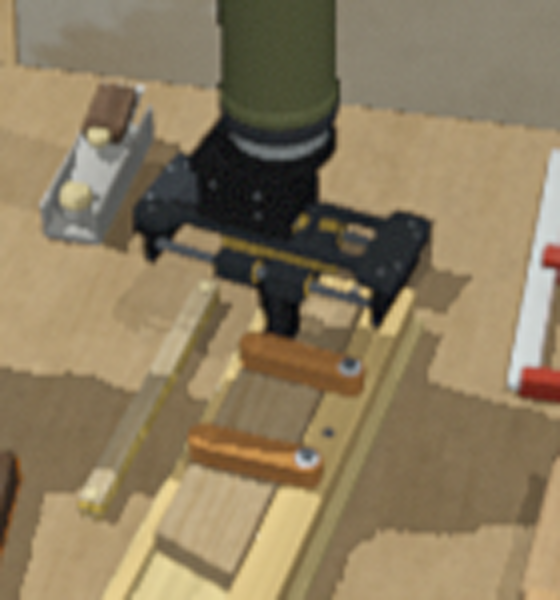

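```bash
python3 -m creep '[{"tx":-0.002,"ty":-0.0005,"tz":0,"rx":0,"ry":0,"rz":-2},{"tx":-0.002,"ty":-0.0005,"tz":0,"rx":0,"ry":0,"rz":-2},{"tx":0,"ty":0,"tz":0,"rx":0,"ry":0,"rz":0}]'
python3 -m creep '[{"tx":0.01,"ty":0,"tz":0,"rx":0,"ry":0,"rz":0},{"tx":0.015,"ty":0,"tz":0,"rx":0,"ry":0,"rz":0},{"tx":0,"ty":0,"tz":-0.045,"rx":0,"ry":0,"rz":0},{"tx":0,"ty":0,"tz":-0.045,"rx":0,"ry":0,"rz":0},{"tx":-0.04,"ty":0,"tz":-0.045,"rx":0,"ry":0,"rz":0},{"tx":-0.05,"ty":0.003,"tz":-0.045,"rx":0,"ry":0,"rz":0},{"tx":-0.06,"ty":0.003,"tz":-0.035,"rx":0,"ry":0,"rz":0},{"tx":-0.06,"ty":0,"tz":-0.02,"rx":0,"ry":0,"rz":0},{"tx":0,"ty":0,"tz":0,"rx":0,"ry":0,"rz":0},{"tx":0,"ty":0,"tz":0,"rx":0,"ry":0,"rz":0}]'
python3 - <<'E'
from cell import env
from h import *
print(J(env.get_obs()["tool_pos"][:2]))
c=env.read_camera("wrist");save(c,"w14.png");save(c,"w14z.png",(180,50,150,150),4)
c=env.read_camera("scene");save(c,"s14.png",(190,100,140,150),4)
E
```

```text
time_s: 18.75
tool_pos: [0.5118, 0.0465, 0.0705]
tool_rot: [-180.0, -0.0, 82.7]
force: [-2.6, 2.0, 0.1]
grip_width: 0.0004
time_s: 20.0
tool_pos: [0.4955, -0.1264, 0.2984]
tool_rot: [180.0, -0.0, 82.7]
force: [-0.1, 0.6, 0.0]
grip_width: 0.0005
[[-0.00873327 -0.10681357]]
```

View pics/w14.png

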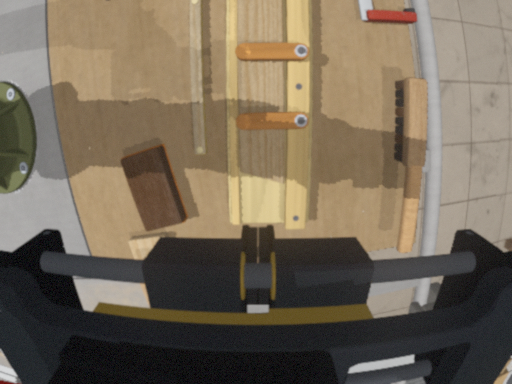

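View pics/w14z.png

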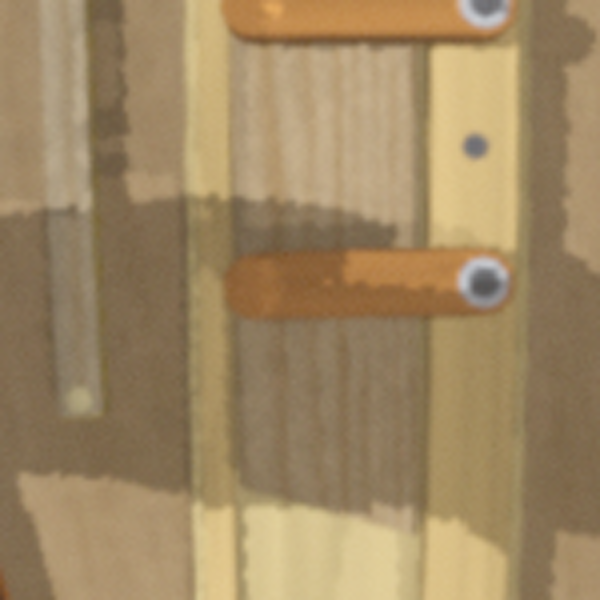

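View pics/s14.png

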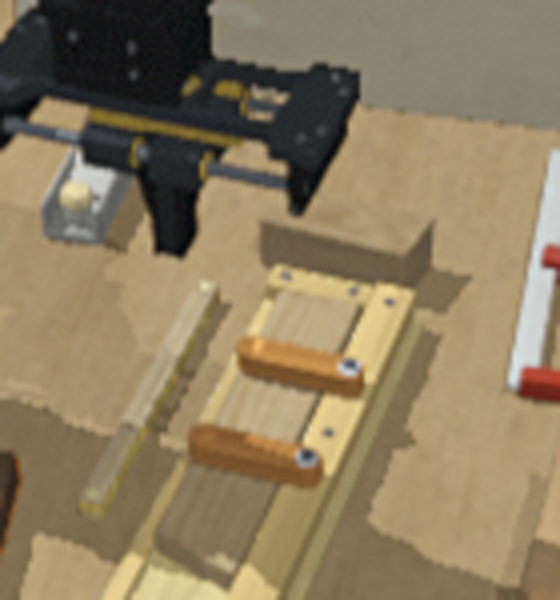

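```bash
python3 - <<'E'
from cell import env
from h import *
c=env.read_camera("wrist")
f=lambda a,b,z:J(onz(c,(180+a/4,50+b/4),z,True))[0].round(4)
print("pivR",f(485,283,.06),"board near",f(240,500,.034),f(412,525,.034))
def an(p,q): return np.degrees(np.arctan2(p[1]-q[1],p[0]-q[0]))
print("R top edge",an(f(440,249,.058),f(260,254,.058)),"bot",an(f(440,315,.055),f(260,319,.055)),"centre",an(f(485,283,.06),f(240,286,.058)))
g=lambda a,b,z:J(onz(c,(a,b),z,True))[0]
print("L centre",an(g(301.3,50.5,.06),g(241,50,.058)),g(301.3,50.5,.06))
arm(c,(225,30,312,65),(.0485,.045));arm(c,(225,105,312,135),(.0485,-.045))
s=env.read_camera("scene")
h=lambda a,b,z:J(onz(s,(190+a/4,100+b/4),z))[0].round(4)
print("scene L",an(h(348,366,.06),h(252,344,.058)),"R",an(h(306,457,.06),h(203,434,.058)))
print("stop",h(272,285,.032),h(362,302,.032),"far end",h(278,288,.034),h(360,305,.034),"near end",h(157,538,.034),h(226,582,.034))
E
```

```text
pivR [ 0.0476 -0.0452] board near [-0.0321 -0.1216] [ 0.0277 -0.1307]
R top edge 1.622101831093226 bot 1.3971810272963747 centre 0.8916911075218861
L centre -0.20504111212362502 [0.04741633 0.04494699]
n 595 fit deg 0.39110804 centroid deg 2.2528455953867597
n 567 fit deg 2.315843 centroid deg 1.461908879367916
scene L -1.131222402675796 R 0.47811779904555707
stop [-0.0438  0.1351] [0.0255 0.1385] far end [-0.0377  0.1312] [0.0257 0.1328] near end [-0.0302 -0.1225] [ 0.0247 -0.1418]
```

```bash
python3 - <<'E'
from cell import env
env.sign_off();print(env.get_obs()["time_s"])
E
```

```text
the job is handed in; nothing more can be done
the job is handed in; nothing more can be done
```

I pushed the board along the jig with closed fingertips until it stopped, then swung the right button and the left button square across it. The job is handed in at about 20 s of the 51 s allowed, with the gripper clear at about 0.30 m height. No verdict is reported.

**Board:** It stopped moving and the push force rose to 8.5 N. Before I turned the left button, the wrist camera showed its far end about 2 mm from the stop at the fence side and 4–5 mm at the lip side. The near end also looked oblique, so I read the board ends as cut askew with the fence-side corner seated. I did not push again to confirm it. The middle of the far end measured about 3 mm from the stop, against the 5 mm allowed.

**Buttons:** Both are well inside the 10° limit.

| Button | Wrist camera | Scene camera |
|---|---|---|
| Left | -0.2° to 2.3° | -1.1° |
| Right | 0.9° to 2.3° | 0.5° |

One earlier fit of the right button gave 13°. I discarded it because the gripper partly hid the arm in that picture.

**Bystanders:** The folding rule is at the same pixels as at the start, and nothing else looked moved in the last pictures. I did not measure the other six.

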